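# Hold the dielectric meter square on the phantom's marked spot

### The arm

A 7-joint arm with a two-finger parallel gripper is mounted at the origin on the work surface. World frame = base frame: x ahead of the robot, y to its left, z up, the work surface at z = 0. Lengths are in mm, angles in degrees, forces in N, time in s.
With the tool pointing down it reaches from about 425 to 950 mm from the base axis. Payload 4.7 kg.
Tool frame: the origin (TCP) lies on the centre line of the jaws, within the pads' length; the fingertips stand 8 mm ahead of it and the grasp point (between the pads) lies 11 mm behind it (bot.tip_reach is the distance from the TCP to the fingertips, in mm); z points along the fingers, y is the line along which they close (so a half turn about z gives the same grasp; the last joint's range is limited). The gripper opens to 85 mm and grips with 20 to 120 N. Pads are 22 mm wide; open, the fingers measure 114 mm over their backs; the gripper's body (76 mm by 85 mm) begins 54 mm behind the grasp point. The pads swing forward as they close: fully open they stand 13 mm farther back than shut.
Start: joints at [69.047, 26.849, -2.785, 87.806, 1.381, 65.374, -4.715], TCP at [223.112, -637.078, 239.335] pointing down, gripper open.
Joint ranges: [-148.3, 148.3], [-19.14, 114.17], [-79.39, 73.82], [5.75, 140.21], [-59.74, 239.74], [12.07, 113.84], [-152.46, 152.46]. Speed limits (degrees/s): [147.25, 147.25, 180, 180, 180, 180, 180].

### API

Orientations are given as [roll, pitch, yaw] about the fixed x, y, z axes, in that order (R = Rz(yaw) Ry(pitch) Rx(roll)).
In Python, from plant import bot, vision gives the robot as it stands. The module is installed in compiled form; this text tells all that it offers.
- The arm moves only by the tool arm_command, never from a script. Its argument "plan" is a list of rows, each an object with "hand": the closure, from -1 (fully open) to 1 (shut); "dp": the shift along the tool's x, y, z in m, a list of three; "angular": the turn, a rotation vector about the tool's x, y, z in degrees, a list of three. A call has exactly 5 rows; each row is the pose to reach, as a shift and turn from the pose commanded when the call began, along the tool's axes at that moment; what a row does not reach only later rows make up. A row lasts 1/12 s, in which the tool goes at most 41.7 mm and 7.16 degrees, less where a joint would pass 70% of its speed; a pose out of reach is approached as far as the arm can. A call with a gripper value outside its range is refused whole. The fingers move at their own pace and stop on an object; "newtons" is the grip in N (left out, the last holds). Time passes only in rows, so rows that repeat a pose let the fingers close, or fill a call up. It gives the time, the measured TCP pose, the force, the opening and the grip force at its end, in the units of the state.
- bot.read_state(): the state, without advancing time (a new reading comes with each control period).
- vision.capture(name): name is "scene" or "top" or "wrist"; returns a dict with "pixels" (420x560x3 uint8, red, green, blue), "K" (3x3 intrinsics, pixels), "origin" and "attitude" of the camera in the world. Camera axes: x right, y down, z forward; pixel columns grow to the right and rows downward; lengths in mm; the calibration is good to about 2 mm. A picture is of the moment at which its call begins. There is no depth.
- bot.job_done(): hands the job in; it is judged then, once.
The state is a dict: "time_s": time; "joint_positions": joint angles; "joint_vel": joint speeds; "tau": joint torques, N m; "ee_pos": TCP position; "eef_rot": TCP orientation; "force": force on the tool from outside, world axes, zero at the start; "wrist_torque": the same for the moment, N m; "gripper_width": finger opening in mm; "grasp_force": force on a finger pad.
Only numpy, scipy, OpenCV 4.12 (cv2) and the standard library are available. Lean on these libraries where they do the work, as an engineer would, in place of code of your own. Each camera call takes 0.05 s, during which the arm holds its last target. There are 200 camera calls.

### The job

Take the white cordless dielectric meter out of the rack and hold it on the spot ringed in blue on the skin-coloured phantom: probe centred in the ring, square to the curved surface there, and pressed gently until its spring-loaded head is about half way in. Finish while still gripping the meter and keeping it pressed there, steady; do not shift the phantom on the balance or ever press hard, and leave the other two tools in the rack and the pot and brass adapter on the bench where they are.

Things in the scene. Friction and masses are not known exactly. Their poses are not given: they have to be found in the camera images.
- meter: white hand meter, 200 g, hanging upright, probe down, in a rack hole. Origin at the centre of its blue collar's underside (resting on the rack plate); z runs up the handle. Handle: block 32 mm (its x) by 40 mm (its y), 8 to 110 mm above the origin. Collar 46 mm across, 8 mm thick. Grey nose 28 mm across, 24 mm down from the origin, then the probe head, 22 mm across, flat end 40 mm below the origin
- meter_grip (a point): point on the meter's axis 80 mm above its origin, 30 mm below the top of the handle: grip here across the 32 mm (the meter's x)
- probe_face (a point): centre of the probe head's flat end face (moves with the head)
- head (a joint): how far the spring-loaded probe head is pushed straight up into the nose (m): 0 free, 0.010 fully in. It starts to move at about 1.2 N, half way is about 3.2 N, fully in 5.2 N. A green band 10 mm tall on the head just below the nose goes in with it: half of it hidden means half way in
- rack: fixed steel stand: a plate 70 mm (its x) by 210 mm (its y), 5 mm thick, top face 80 mm above the bench, on two end legs, with three through holes 35 mm across, 70 mm apart in a row along its y. Origin on the bench under the middle hole. The three tools are shuffled among the holes; rack and jack may swap sides
- jack: fixed scissor lab jack, plates 150 by 150 mm, 72 mm high, black knob on its -x side, with a grey balance on top whose dark weighing plate (108 by 118 mm) is 94 mm above the bench. Origin on the bench under its centre
- phantom: skin-coloured rubber dome, loose on the weighing plate, 260 g: a spherical cap 108 mm across the base, 42 mm high, sphere radius 55.7 mm. Origin at the centre of its underside. Rigid enough not to give. Two small black dots on it mean nothing here
- mark (a point): centre of the blue ring (34 mm across outside, with a 5 mm blue dot in the middle) on the dome, 25 degrees down from the crown towards the dome's own -x; its z axis is the outward normal of the surface there. It lies 23.5 mm from the dome's axis, 36.8 mm above its underside
- thermometer: yellow pen thermometer, handle 24 mm across, in a hole of the rack, top 58 mm above the plate. Origin at the underside of its collar. Leave alone
- driver: red torque driver, handle 30 mm across, in a hole of the rack, top 58 mm above the plate. Origin at the underside of its collar. Leave alone
- pot: lidded specimen pot, 48 mm across, 62 mm high, loose on the bench. Origin at the centre of its underside. Leave alone
- adapter: brass coaxial adapter, 24 mm across, 36 mm high, loose on the bench. Origin at the centre of its underside. Leave alone

How it is judged:
By the outcome, as a careful person would: the job done as asked, in the order asked, and still so for the second after the job is handed in, while the arm keeps its last pose, push and grip.
It also fails if it takes over 48 s, if anything falls off the work surface, if the arm or the gripper's body presses on something with over 40 N, if the wrist force passes 120 N, or if a joint passes its speed limit or range.

## Working session

There is one attempt and no reset: what is moved stays moved. The work goes in short steps, Python scripts to look and compute and a tool call to move; the robot and the scene stay as the last step left them, time stands still between calls to the robot, and variables do not carry over. Pictures are saved under pics/ and viewed, at most 10 in all, crops included, and the job is handed in when it is done.

Besides the shell and the picture viewer there is one more tool, called after "Emit:" as name(argument=value, ...) on one line, values as JSON. arm_command: Moves the arm, as the interface text tells. Its arguments: {"type":"object","properties":{"plan":{"type":"array","items":{"type":"object","properties":{"hand":{"type":"number"},"dp":{"type":"array","items":{"type":"number"}},"angular":{"type":"array","items":{"type":"number"}}}}},"newtons":{"type":"number"}},"required":["plan"]}

```bash
mkdir -p pics; cat > h.py <<'E'
import numpy as np, cv2
from scipy.spatial.transform import Rotation as R
from plant import bot, vision
def cap(n,f=None):
    c=vision.capture(n)
    if f: cv2.imwrite('pics/'+f,c['pixels'][:,:,::-1])
    return c
def att(c):
    a=np.array(c['attitude'],float)
    return a if a.shape==(3,3) else R.from_euler('xyz',a,degrees=True).as_matrix()
def ray(c,uv):
    d=att(c)@np.linalg.inv(np.array(c['K']))@np.array([uv[0],uv[1],1.]);return np.array(c['origin'],float),d/np.linalg.norm(d)
def onz(c,uv,z):
    o,d=ray(c,uv);return o+d*(z-o[2])/d[2]
def proj(c,p):
    q=np.array(c['K'])@att(c).T@(np.array(p,float)-np.array(c['origin'],float));return q[:2]/q[2]
def tri(rs):
    A=np.zeros((3,3));b=np.zeros(3)
    for o,d in rs:
        M=np.eye(3)-np.outer(d,d);A+=M;b+=M@o
    return np.linalg.solve(A,b)
E
python3 - <<'E'
from h import *
a=cap('scene','s0.png');b=cap('top','t0.png')
for c in(a,b):print(c['origin'],c['attitude'],c['K'])
print(bot.read_state())
E
```

```text
[1021.64508307 -629.60659662  764.955872  ] [-130.13814605   -0.59041503   35.30065719] [[519.25984281   0.         278.22618558]
 [  0.         519.25984281 207.3321038 ]
 [  0.           0.           1.        ]]
[ 447.12087633  -21.0701653  1237.106217  ] [-1.74142954e+02  3.31758796e-02 -8.84247715e+01] [[529.59624797   0.         286.08041787]
 [  0.         529.59624797 202.85966642]
 [  0.           0.           1.        ]]
{'time_s': 0.1, 'joint_positions': array([69.04759281, 26.89265194, -2.78587561, 87.86906286,  1.37964321,
       65.37441396, -4.71498257]), 'joint_vel': array([ 0.00404714, -0.01661718,  0.02915859, -0.1911214 ,  0.06374232,
        0.02701529,  0.06196558]), 'tau': array([ 5.94037374e-04, -5.11517215e+01, -4.67817276e-02, -2.38391751e+01,
        1.08688523e-02,  4.37911527e-03,  9.45044746e-06]), 'ee_pos': array([ 222.91868125, -636.57013441,  238.35067528]), 'eef_rot': array([-1.79897377e+02,  1.84209583e-03,  1.92996450e+01]), 'force': array([ 0.41260816, -0.52260178,  0.21302801]), 'wrist_torque': array([ 0.02014829,  0.00733099, -0.00273111]), 'grasp_force': 0.0, 'gripper_width': 85.28901913224313}
```

View pics/s0.png

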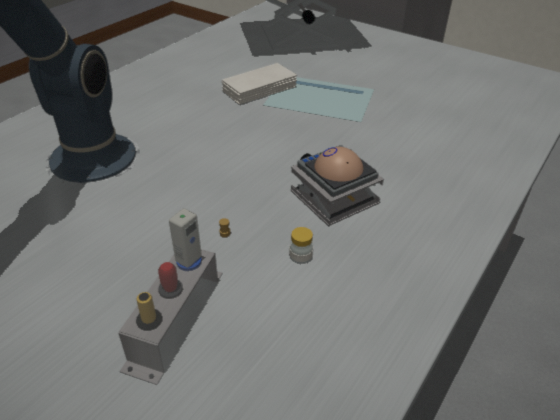

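View pics/t0.png

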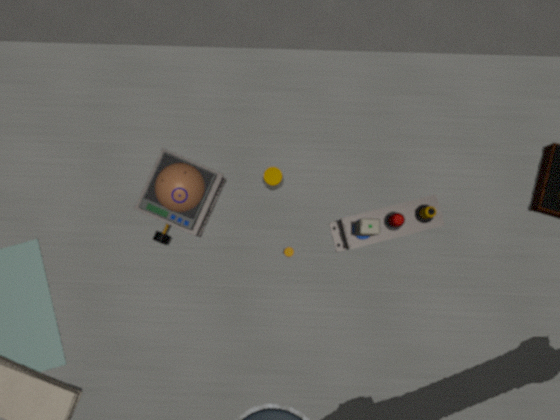

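The scene view shows the meter at about (186,240), the driver (169,280), the thermometer (147,308), the dome (339,166) and its ring (330,152). In the top view the meter's top is at (369,226) and the ring at (180,195).

```bash
python3 - <<'E'
from h import *
a=cap('scene');b=cap('top')
def crop(c,x,y,w,h,s): return cv2.resize(c['pixels'][y:y+h,x:x+w,::-1],None,fx=s,fy=s,interpolation=cv2.INTER_CUBIC)
im=np.vstack([np.hstack([crop(b,325,200,66,50,6),crop(b,130,140,66+0,50,6)*0+crop(b,145,160,66,50,6)]),np.hstack([crop(a,160,200,66,50,6)*0+crop(a,155,203,66,50,6),crop(a,300,140,66,50,6)])])
cv2.imwrite('pics/c0.png',im);print(im.shape)
def blob(c,lo,hi,box):
    hsv=cv2.cvtColor(c['pixels'],cv2.COLOR_RGB2HSV);m=cv2.inRange(hsv,lo,hi);k=np.zeros_like(m);x,y,w,h=box;k[y:y+h,x:x+w]=m[y:y+h,x:x+w]
    n,l,s,ce=cv2.connectedComponentsWithStats(k);return [(s[i,4],ce[i].round(1),s[i,:4]) for i in range(1,n) if s[i,4]>8],k
for nm,c,box in(('top',b,(145,160,70,60)),('scene',a,(300,135,80,60))):
    print(nm,'ring',blob(c,(110,50,40),(165,255,255),box)[0]); print('skin',blob(c,(3,60,60),(20,255,255),box)[0])
print('red',blob(b,(0,120,60),(8,255,255),(380,200,60,40))[0],'yel',blob(b,(18,100,50),(32,255,255),(400,190,60,40))[0])
hs=cv2.cvtColor(b['pixels'],cv2.COLOR_RGB2HSV)
print(hs[220:236:2,350:386:3,2]);print(hs[220:236:2,350:386:3,1])
E
```

```text
(600, 792, 3)
top ring [(np.int32(94), array([179. , 195.1]), array([171, 188,  17,  15], dtype=int32))]
skin [(np.int32(1728), array([179.3, 185.8]), array([154, 162,  51,  51], dtype=int32)), (np.int32(93), array([179. , 194.7]), array([174, 190,  12,  11], dtype=int32))]
scene ring [(np.int32(44), array([328.7, 151.8]), array([322, 147,  15,  10], dtype=int32)), (np.int32(10), array([316.3, 155.8]), array([314, 154,   5,   4], dtype=int32)), (np.int32(10), array([310.6, 158.2]), array([308, 156,   6,   5], dtype=int32)), (np.int32(9), array([304.8, 160.9]), array([302, 160,   7,   3], dtype=int32))]
skin [(np.int32(1186), array([339.4, 165.5]), array([314, 147,  49,  35], dtype=int32)), (np.int32(30), array([329.6, 151.4]), array([325, 149,  10,   6], dtype=int32))]
red [(np.int32(102), array([397.7, 219.1]), array([392, 213,  12,  13], dtype=int32))] yel [(np.int32(121), array([428., 212.]), array([420, 206,  16,  12], dtype=int32))]
[[130 129 100  67 121 136 134 127 131 127 119 112]
 [111  69  46  56 120 144 140 134 138 136 121 107]
 [115  45  47  58 116 139 132 124 139 135 121 116]
 [111  46  37  56 129 146 125 122 137 130 122 129]
 [109  49  48  63 136 142 133 129 137 140 120 134]
 [115  59  40  65 140 143 146 139 141 137 121 130]
 [116  51  48  58 132 133 129 132 135 134 122 132]
 [115  65  54  52  75  77  86  86  96 110 129 129]]
[[ 24  22   5  15  32  28  32  32  29  30  21  20]
 [ 23  22  22  59  23  28  33  27  33  32  21  24]
 [ 27  79  60  35  31  28  39  51  33  28  21  18]
 [ 30 111   0  41  28  28  49  90  26  29  21  20]
 [ 19 120  37  24  30  29  25  38  32  27  28  25]
 [ 29 117  45  47  31  29  30  28  27  32  19  22]
 [ 18  65  37  40  35  25  24  27  32  29  21  21]
 [ 22   4  33  54  51  40  44  33  29  23  20  22]]
```

View pics/c0.png

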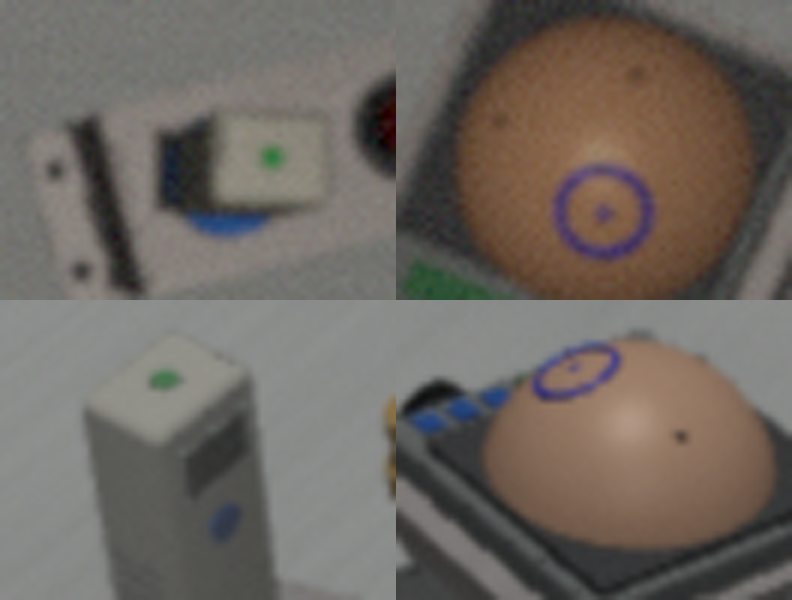

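The crops show the meter's green top dot at top-view (370,226) and scene (182,216), and the handle's long side along image x, which is about world y. The ring dots are at top-view (245.5−66.., ≈179.3,195) and scene (329.2,151.2).

```bash
cat >> h.py <<'E'
def blobs(c,lo,hi,box,mn=8):
    hsv=cv2.cvtColor(c['pixels'],cv2.COLOR_RGB2HSV);m=cv2.inRange(hsv,lo,hi);k=np.zeros_like(m);x,y,w,h=box;k[y:y+h,x:x+w]=m[y:y+h,x:x+w]
    n,l,s,ce=cv2.connectedComponentsWithStats(k);return [(int(s[i,4]),ce[i],s[i,:4],l==i) for i in range(1,n) if s[i,4]>=mn]
E
python3 - <<'E'
from h import *
a=cap('scene');b=cap('top')
def ring(c,box):
    r=max(blobs(c,(110,50,40),(165,255,255),box));m=(r[3]*255).astype(np.uint8)
    cs,_=cv2.findContours(m,cv2.RETR_EXTERNAL,cv2.CHAIN_APPROX_NONE);return cv2.fitEllipse(cs[0])[0]
rt=ring(b,(145,160,70,60));rs=ring(a,(318,140,40,30))
print('ring px',rt,rs,'tri',tri([ray(b,rt),ray(a,rs)]),onz(b,rt,130.8),onz(a,rs,130.8))
for nm,c,box in(('top',b,(145,160,70,60)),('scene',a,(312,140,60,45))):
    m=[x for x in blobs(c,(3,60,60),(20,255,255),box,100)][0][3]
    pts=np.argwhere(m)[:,::-1].astype(np.float32);cc,r=cv2.minEnclosingCircle(pts)
    print(nm,cc,r, 'sph',onz(c,cc,85 if nm=='top' else 100), 'hull',cv2.minAreaRect(pts))
def green(c,box):return [(x[0],x[1]) for x in blobs(c,(40,60,40),(85,255,255),box,3)]
gt=green(b,(355,215,30,25));gs=green(a,(170,205,25,25));print(gt,gs)
gt=max(gt,key=lambda x:x[0])[1];gs=max(gs,key=lambda x:x[0])[1]
print('meter top',tri([ray(b,gt),ray(a,gs)]),onz(b,gt,190),onz(a,gs,190))
# face corners (crop pix/6)
C=[(222,113),(325,115),(325,205),(214,203)]
P=[onz(b,(325+x/6-.4,200+y/6-.4),190)[:2] for x,y in C];print('top corners',np.round(P,1))
C=[(170,332),(250,368),(157,447),(86,404)]
P=[onz(a,(155+x/6-.4,203+(y-300)/6-.4),190)[:2] for x,y in C];print('scene corners',np.round(P,1))
for n,uv,z in(('red',(397.7,219.1),138),('yel',(428,212),135)):print(n,onz(b,uv,z))
E
```

```text
ring px (179.07138061523438, 194.9733123779297) (329.38238525390625, 151.4267120361328) tri [571.79820506 208.91770269 129.21010731] [571.04263779 208.14480713 130.8       ] [573.37805754 207.42772441 130.8       ]
top (179.17567443847656, 187.17567443847656) 25.288854598999023 sph [593.38529921 218.23380213  85.        ] hull ((179.0, 186.5), (49.0, 50.0), 90.0)
scene (338.0625, 167.5) 24.192121505737305 sph [599.33915572 205.44951428 100.        ] hull ((338.0, 163.5), (33.0, 48.0), 90.0)
[(9, array([370., 226.]))] [(6, array([182. , 215.5]))]
meter top [ 513.80028459 -183.72978168  190.99244093] [ 513.02646584 -184.74924886  190.        ] [ 513.83590752 -182.16806226  190.        ]
top corners [[ 527.6 -167.9]
 [ 527.8 -201.9]
 [ 498.1 -202.2]
 [ 497.8 -165.7]]
scene corners [[ 501.5 -166.8]
 [ 530.5 -165.1]
 [ 532.2 -204.6]
 [ 504.1 -203.1]]
red [ 532.24087032 -250.28910403  138.        ]
yel [ 549.06798894 -314.0584524   135.        ]
```

```bash
cat >> h.py <<'E'
def st(s=None):
    s=s or bot.read_state();return np.array(s['ee_pos']),R.from_euler('xyz',s['eef_rot'],degrees=True)
def go(p,rot):
    P,Q=st();print('dp(m)',(Q.inv().apply(np.array(p)-P)/1000).round(4),'ang',((Q.inv()*rot).as_rotvec(degrees=True)).round(2))
def down(yaw):return R.from_euler('xyz',[180,0,yaw],degrees=True)
E
python3 - <<'E'
from h import *
go([513.5,-183.5,310],down(91))
E
```

```text
dp(m) [ 0.424  -0.332  -0.0708] ang [-3.00e-02 -2.00e-02 -7.17e+01]
```

Emit:
arm_command(plan=[{"hand":-1,"dp":[0.424,-0.332,-0.071],"angular":[0,0,-71.7]},{"hand":-1,"dp":[0.424,-0.332,-0.071],"angular":[0,0,-71.7]},{"hand":-1,"dp":[0.424,-0.332,-0.071],"angular":[0,0,-71.7]},{"hand":-1,"dp":[0.424,-0.332,-0.071],"angular":[0,0,-71.7]},{"hand":-1,"dp":[0.424,-0.332,-0.071],"angular":[0,0,-71.7]}])

```text
time_s: 0.72
ee_pos: [335.2, -461.4, 266.9]
eef_rot: [180.0, 0.0, 55.4]
force: [1.5, 0.3, -0.2]
gripper_width: 85.4
grasp_force: 0.0
```

```bash
python3 - <<'E'
from h import *
go([513.5,-183.5,310],down(91))
E
```

```text
dp(m) [ 0.33   -0.0107 -0.0432] ang [ 1.000e-02  2.000e-02 -3.556e+01]
```

Emit:
arm_command(plan=[{"hand":-1,"dp":[0.33,-0.011,-0.043],"angular":[0,0,-35.6]},{"hand":-1,"dp":[0.33,-0.011,-0.043],"angular":[0,0,-35.6]},{"hand":-1,"dp":[0.33,-0.011,-0.043],"angular":[0,0,-35.6]},{"hand":-1,"dp":[0.33,-0.011,-0.043],"angular":[0,0,-35.6]},{"hand":-1,"dp":[0.33,-0.011,-0.043],"angular":[0,0,-35.6]}])

```text
time_s: 1.13
ee_pos: [447.6, -288.0, 294.0]
eef_rot: [180.0, 0.0, 91.0]
force: [0.8, -0.2, 0.3]
gripper_width: 85.5
grasp_force: 0.0
```

```bash
python3 - <<'E'
from h import *
go([513.5,-183.5,310],down(91))
E
```

```text
dp(m) [ 0.1033  0.0678 -0.016 ] ang [0.02 0.04 0.05]
```

Emit:
arm_command(plan=[{"hand":-1,"dp":[0.103,0.068,-0.016]},{"hand":-1,"dp":[0.103,0.068,-0.016]},{"hand":-1,"dp":[0.103,0.068,-0.016]},{"hand":-1,"dp":[0.103,0.068,-0.016]},{"hand":-1,"dp":[0.103,0.068,-0.016]}])

```text
validation failed for argument at $.pl...
```

```bash
python3 - <<'E'
from h import *
w=cap('wrist','w0.png');print(w['origin'],w['attitude']);print(st()[0],proj(w,[513.5,-183.5,190]))
print([(x[0],x[1]) for x in blobs(w,(40,60,40),(85,255,255),(0,0,560,420))])
E
```

```text
[ 446.92629622 -206.71445321  429.58543593] [1.61293326e+02 3.59980444e-02 1.09443643e+00]
[ 453.70096093 -278.76051866  295.68715438] [374.01725115  75.27540871]
[(109, array([373.88073394,  75.55963303]))]
```

View pics/w0.png

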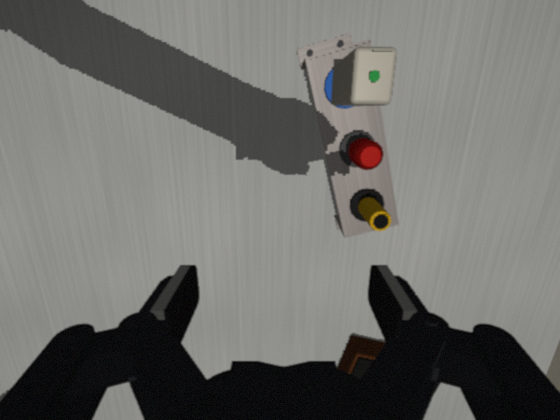

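The wrist view shows the meter's green dot at (374,76), exactly where the estimate projects, and the handle sides are nearly parallel to the image columns. So both position and yaw are confirmed. The move was refused because a field was missing.

```bash
python3 - <<'E'
from h import *
go([513.5,-183.5,235],down(91))
E
```

```text
dp(m) [0.0929 0.0628 0.0614] ang [ 0.37 -0.2   1.05]
```

Emit:
arm_command(plan=[{"hand":-1,"dp":[0.093,0.063,0.061],"angular":[0,0,0]},{"hand":-1,"dp":[0.093,0.063,0.061],"angular":[0,0,0]},{"hand":-1,"dp":[0.093,0.063,0.061],"angular":[0,0,0]},{"hand":-1,"dp":[0.093,0.063,0.061],"angular":[0,0,0]},{"hand":-1,"dp":[0.093,0.063,0.061],"angular":[0,0,0]}])

```text
time_s: 1.6
ee_pos: [509.1, -193.3, 231.2]
eef_rot: [-179.9, -0.1, 91.0]
force: [-0.0, 0.1, 0.4]
gripper_width: 85.1
grasp_force: 0.0
```

Emit:
arm_command(plan=[{"hand":-1,"dp":[0,0,0],"angular":[0,0,0]},{"hand":-1,"dp":[0,0,0],"angular":[0,0,0]},{"hand":-1,"dp":[0,0,0],"angular":[0,0,0]},{"hand":-1,"dp":[0,0,0],"angular":[0,0,0]},{"hand":-1,"dp":[0,0,0],"angular":[0,0,0]}])

```text
time_s: 2.02
ee_pos: [508.6, -197.2, 233.0]
eef_rot: [180.0, 0.0, 90.6]
force: [-0.2, -0.1, 0.4]
gripper_width: 85.2
grasp_force: 0.0
```

```bash
python3 - <<'E'
from h import *
w=cap('wrist','w1.png');g=[(x[0],x[1]) for x in blobs(w,(40,60,40),(85,255,255),(0,0,560,420))];print(g,proj(w,[513.5,-183.5,190]),st()[0],bot.read_state()['eef_rot'])
if g:print(onz(w,max(g,key=lambda x:x[0])[1],190))
hs=cv2.cvtColor(w['pixels'],cv2.COLOR_RGB2HSV)
go([513.5,-183.5,149],down(91))
E
```

```text
[(121, array([289.46280992, 219.53719008]))] [289.83747862 218.06662574] [ 508.61525987 -196.9429667   232.86955712] [1.79965643e+02 3.52011632e-02 9.06165820e+01]
[ 513.27794694 -184.51241691  190.        ]
dp(m) [0.0134 0.005  0.0839] ang [ 0.03  0.04 -0.38]
```

View pics/w1.png

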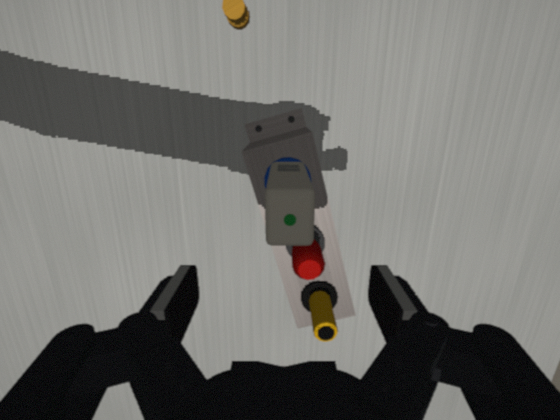

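The meter's green dot is at (289,220), its sides are upright in the image, and it lies between the open fingers once shifted about 13 mm.

Emit:
arm_command(plan=[{"hand":-1,"dp":[0.0128,0.005,0.0],"angular":[0,0,-0.4]},{"hand":-1,"dp":[0.0128,0.005,0.03],"angular":[0,0,-0.4]},{"hand":-1,"dp":[0.0128,0.005,0.06],"angular":[0,0,-0.4]},{"hand":-1,"dp":[0.0128,0.005,0.084],"angular":[0,0,-0.4]},{"hand":-1,"dp":[0.0128,0.005,0.084],"angular":[0,0,-0.4]}])

```text
time_s: 2.48
ee_pos: [510.6, -181.5, 144.1]
eef_rot: [-179.5, -0.2, 91.2]
force: [-0.6, 0.3, -0.6]
gripper_width: 85.5
grasp_force: 0.0
```

Emit:
arm_command(plan=[{"hand":-1,"dp":[0,0,0],"angular":[0,0,0]},{"hand":-1,"dp":[0,0,0],"angular":[0,0,0]},{"hand":-1,"dp":[0,0,0],"angular":[0,0,0]},{"hand":-1,"dp":[0,0,0],"angular":[0,0,0]},{"hand":-1,"dp":[0,0,0],"angular":[0,0,0]}])

```text
time_s: 2.9
ee_pos: [514.4, -183.4, 149.8]
eef_rot: [179.9, 0.1, 91.1]
force: [0.5, -0.4, 0.5]
gripper_width: 85.5
grasp_force: 0.0
```

```bash
python3 - <<'E'
from h import *
go([513.4,-184.2,149],down(91))
E
```

```text
dp(m) [-0.0008 -0.001   0.0008] ang [0.13 0.06 0.1 ]
```

Close the fingers.

Emit:
arm_command(plan=[{"hand":0.3,"dp":[-0.0008,-0.001,0.0008],"angular":[0,0,0]},{"hand":1,"dp":[-0.0008,-0.001,0.0008],"angular":[0,0,0]},{"hand":1,"dp":[-0.0008,-0.001,0.0008],"angular":[0,0,0]},{"hand":1,"dp":[-0.0008,-0.001,0.0008],"angular":[0,0,0]},{"hand":1,"dp":[-0.0008,-0.001,0.0008],"angular":[0,0,0]}], newtons=50)

```text
time_s: 3.32
ee_pos: [512.8, -184.1, 147.9]
eef_rot: [180.0, 0.0, 91.1]
force: [-0.1, 0.0, -1.6]
gripper_width: 31.5
grasp_force: 49.5
```

Emit:
arm_command(plan=[{"hand":1,"dp":[0,0,0],"angular":[0,0,0]},{"hand":1,"dp":[0,0,0],"angular":[0,0,0]},{"hand":1,"dp":[0,0,0],"angular":[0,0,0]},{"hand":1,"dp":[0,0,0],"angular":[0,0,0]},{"hand":1,"dp":[0,0,0],"angular":[0,0,0]}])

```text
time_s: 3.73
ee_pos: [512.8, -184.1, 147.8]
eef_rot: [180.0, 0.0, 91.1]
force: [-0.7, -0.8, 2.6]
gripper_width: 31.4
grasp_force: 49.9
```

Emit:
arm_command(plan=[{"hand":1,"dp":[0,0,-0.008],"angular":[0,0,0]},{"hand":1,"dp":[0,0,-0.024],"angular":[0,0,0]},{"hand":1,"dp":[0,0,-0.045],"angular":[0,0,0]},{"hand":1,"dp":[0,0,-0.065],"angular":[0,0,0]},{"hand":1,"dp":[0,0,-0.08],"angular":[0,0,0]}])

```text
time_s: 4.15
ee_pos: [512.8, -183.8, 229.1]
eef_rot: [180.0, 0.0, 91.1]
force: [0.0, -0.7, -1.6]
gripper_width: 31.5
grasp_force: 49.8
```

Emit:
arm_command(plan=[{"hand":1,"dp":[0,0,-0.015],"angular":[0,0,0]},{"hand":1,"dp":[0,0,-0.03],"angular":[0,0,0]},{"hand":1,"dp":[0,0,-0.045],"angular":[0,0,0]},{"hand":1,"dp":[0,0,-0.055],"angular":[0,0,0]},{"hand":1,"dp":[0,0,-0.055],"angular":[0,0,0]}])

```text
time_s: 4.57
ee_pos: [513.6, -184.1, 284.8]
eef_rot: [179.8, 0.1, 91.1]
force: [-0.2, 0.1, -2.0]
gripper_width: 31.5
grasp_force: 49.8
```

Emit:
arm_command(plan=[{"hand":1,"dp":[0,0,0],"angular":[0,0,0]},{"hand":1,"dp":[0,0,0],"angular":[0,0,0]},{"hand":1,"dp":[0,0,0],"angular":[0,0,0]},{"hand":1,"dp":[0,0,0],"angular":[0,0,0]},{"hand":1,"dp":[0,0,0],"angular":[0,0,0]}])

```text
time_s: 4.98
ee_pos: [512.4, -183.9, 282.0]
eef_rot: [-179.9, -0.0, 91.1]
force: [0.3, 0.1, -2.1]
gripper_width: 31.5
grasp_force: 49.8
```

```bash
python3 - <<'E'
from h import *
s=bot.read_state();print(s['force'],s['eef_rot'],s['ee_pos'],s['gripper_width'])
a=cap('scene');b=cap('top');w=cap('wrist')
im=np.hstack([w['pixels'][:,80:480],cv2.resize(a['pixels'][90:300,100:300],(400,420))]);cv2.imwrite('pics/m0.png',im[:,:,::-1])
D=np.array([571.8,208.2,130.8]);
for c,n in((w,'w'),(b,'t'),(a,'s')):print(n,proj(c,D))
C=np.array([593.4,218.2]);v=D[:2]-C;print(v,np.hypot(*v),np.degrees(np.arctan2(v[1],v[0])))
E
```

```text
[ 0.30863273  0.12088207 -2.0618562 ] [-1.79936035e+02 -3.24111596e-02  9.11120732e+01] [ 512.39706671 -183.94604054  281.95077343] 31.479575219593006
w [ 397.79695241 -455.33687162]
t [179.06248755 194.61511564]
s [328.94293169 151.02524696]
[-21.6 -10. ] 23.802520874898963 -155.15761089454486
```

View pics/m0.png

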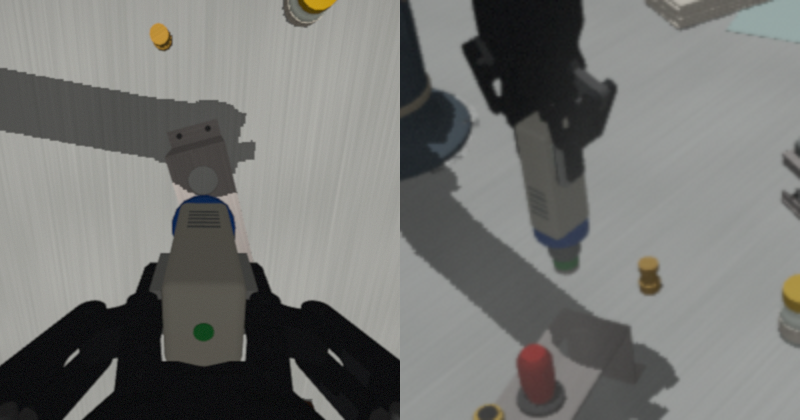

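The meter is gripped squarely and hanging clear of the rack, with the green band fully visible in the scene view. Next I'll go to a vantage point before the phantom.

Emit:
arm_command(plan=[{"hand":1,"dp":[0.02,0.003,-0.005],"angular":[0,0,0]},{"hand":1,"dp":[0.05,0.008,-0.01],"angular":[0,0,0]},{"hand":1,"dp":[0.085,0.014,-0.015],"angular":[0,0,0]},{"hand":1,"dp":[0.12,0.02,-0.02],"angular":[0,0,0]},{"hand":1,"dp":[0.155,0.025,-0.03],"angular":[0,0,0]}])

```text
time_s: 5.55
ee_pos: [534.2, -27.3, 312.2]
eef_rot: [-179.9, -0.0, 91.1]
force: [0.0, 0.2, -0.9]
gripper_width: 31.8
grasp_force: 49.7
```

Emit:
arm_command(plan=[{"hand":1,"dp":[0.035,0.006,0],"angular":[0,0,0]},{"hand":1,"dp":[0.07,0.012,0],"angular":[0,0,0]},{"hand":1,"dp":[0.1,0.017,0],"angular":[0,0,0]},{"hand":1,"dp":[0.125,0.021,0],"angular":[0,0,0]},{"hand":1,"dp":[0.14,0.023,0],"angular":[0,0,0]}])

```text
time_s: 5.97
ee_pos: [554.7, 115.9, 312.8]
eef_rot: [180.0, -0.1, 91.4]
force: [-1.2, -0.5, -1.2]
gripper_width: 31.4
grasp_force: 49.8
```

Emit:
arm_command(plan=[{"hand":1,"dp":[0,0,0],"angular":[0,0,0]},{"hand":1,"dp":[0,0,0],"angular":[0,0,0]},{"hand":1,"dp":[0,0,0],"angular":[0,0,0]},{"hand":1,"dp":[0,0,0],"angular":[0,0,0]},{"hand":1,"dp":[0,0,0],"angular":[0,0,0]}])

```text
time_s: 6.38
ee_pos: [555.1, 110.2, 312.6]
eef_rot: [-180.0, 0.0, 91.0]
force: [-0.5, -0.4, -2.4]
gripper_width: 31.6
grasp_force: 49.7
```

```bash
python3 - <<'E'
from h import *
s=bot.read_state();print(s['joint_positions'].round(1),s['force'],s['ee_pos'])
w=cap('wrist','w2.png')
D=np.array([571.8,208.2,130.8]);print(proj(w,D))
r=blobs(w,(110,50,40),(165,255,255),(0,0,560,420),30);print([(x[0],x[1],x[2]) for x in r])
r=blobs(w,(3,70,60),(20,255,255),(0,0,560,420),300);print([(x[0],x[1],x[2]) for x in r])
E
```

```text
[ 14.7  17.3 -38.1  95.8  11.2  70.8 -24.9] [-0.5343589  -0.44088854 -2.43641759] [555.14298393 110.19087036 312.58446861]
[301.07245933  89.21820039]
[(354, array([300.46892655,  87.90677966]), array([285,  70,  32,  37], dtype=int32)), (75, array([255.04      , 221.14666667]), array([252, 206,   9,  29], dtype=int32)), (50, array([312.16, 222.54]), array([309, 213,   7,  21], dtype=int32))]
[(7262, array([320.50247866,  78.71825943]), array([269,  27,  99, 107], dtype=int32)), (530, array([300.28113208,  87.80566038]), array([288,  74,  25,  29], dtype=int32))]
```

View pics/w2.png

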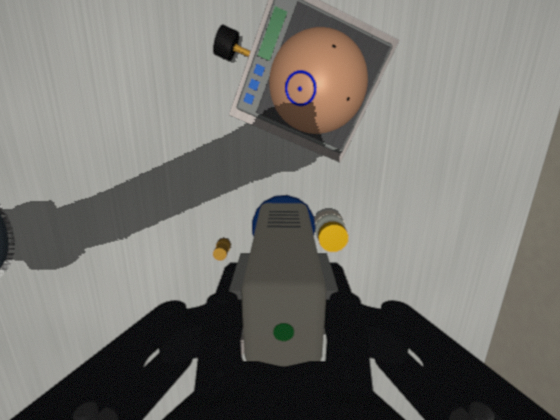

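The ring is at (300.5,88) with its dot inside it, 1.3 px from the prediction, and the dome outline is clearly visible at (269–368, 27–134).

```bash
cat >> h.py <<'E'
from scipy.optimize import least_squares
def dome(c,box):
    m=np.zeros(c['pixels'].shape[:2],np.uint8)
    for lo,hi in(((3,70,50),(20,255,255)),((110,50,40),(165,255,255))):
        b=blobs(c,lo,hi,box,60)
        if b:m|=(max(b,key=lambda x:x[0])[3]*255).astype(np.uint8)
        if hi[0]==165:
            cs,_=cv2.findContours((max(b,key=lambda x:x[0])[3]*255).astype(np.uint8),0,1);ring=cv2.fitEllipse(cs[0])
    cs,_=cv2.findContours(m,0,1);h=cv2.convexHull(max(cs,key=cv2.contourArea))[:,0].astype(float)
    P=np.array([onz(c,p,94)[:2] for p in h])
    f=least_squares(lambda x:np.hypot(*(P-x[:2]).T)-x[2],[*P.mean(0),54],loss='soft_l1')
    return f.x,onz(c,ring[0],130.8),ring
E
python3 - <<'E'
from h import *
for n,box in(('wrist',(260,15,120,130)),('top',(145,155,70,65))):
    c=cap(n);d,m,r=dome(c,box);v=m[:2]-d[:2];print(n,d,m,r,np.hypot(*v),np.degrees(np.arctan2(v[1],v[0])),c['attitude'])
E
```

```text
wrist [592.11602049 217.08839235  54.07437598] [570.98840096 209.4880485  130.8       ] ((300.3333740234375, 88.12911224365234), (31.441129684448242, 36.04395294189453), 178.59426879882812) 22.453096300960134 -160.21456701980426 [1.61304034e+02 5.47245107e-02 1.03238946e+00]Traceback (most recent call last):
  File "<stdin>", line 3, in <module>
  File "h.py", line 37, in dome
    cs,_=cv2.findContours((max(b,key=lambda x:x[0])[3]*255).astype(np.uint8),0,1);ring=cv2.fitEllipse(cs[0])
                           ~~~^^^^^^^^^^^^^^^^^^^^^
ValueError: max() iterable argument is empty
```

```bash
python3 - <<'E'
from h import *
c=cap('top');c['pixels']=cv2.imread('pics/t0.png')[:,:,::-1].copy()
d,m,r=dome(c,(145,155,70,65));v=m[:2]-d[:2];print(d,m,r,np.hypot(*v),np.degrees(np.arctan2(v[1],v[0])))
for az in(-158,):
  a=np.radians(az);n=np.array([np.sin(np.radians(25))*np.cos(a),np.sin(np.radians(25))*np.sin(a),np.cos(np.radians(25))])
  M=np.array([571.5,208.7,130.8])
  # tool offset along meter axis: face is 40 below origin; TCP 67.8 above
  Q0=down(91);z0=Q0.apply([0,0,1]);ax=np.cross(z0,-n);ax/=np.linalg.norm(ax)
  Q=R.from_rotvec(ax*np.radians(25))*Q0
  print(Q.apply([0,0,1]),-n,Q.as_euler('xyz',degrees=True))
  for g in(60,):T=M+n*(107.8+g);print(T);go(T,Q)
E
```

```text
[593.10723788 216.27519687  54.37024058] [571.12002246 208.10245952 130.8       ] ((179.09326171875, 194.9373321533203), (14.7055082321167, 16.14813232421875), 97.4077377319336) 23.457009141220954 -159.60969505842195
[ 0.39184483  0.15831559 -0.90630779] [ 0.39184483  0.15831559 -0.90630779] [156.47478793  -8.71113014  92.81726715]
[505.74843771 182.13464444 282.87844666]
dp(m) [ 0.0718 -0.048   0.0298] ang [-23.33   8.96   0.05]
```

```bash
cat >> h.py <<'E'
M=np.array([571.2,208.5,130.8]);a=np.radians(-159.8);N=np.array([np.sin(np.radians(25))*np.cos(a),np.sin(np.radians(25))*np.sin(a),np.cos(np.radians(25))])
Q0=down(91);ax=np.cross(Q0.apply([0,0,1]),-N);ax/=np.linalg.norm(ax);QT=R.from_rotvec(ax*np.radians(25))*Q0
def tgt(g,off=np.zeros(3),L=107.8):return M+off+N*(L+g)
E
python3 -c "
from h import *
go(tgt(60),QT)"
```

```text
dp(m) [ 0.0737 -0.0491  0.0298] ang [-23.6    8.22   0.05]
```

Emit:
arm_command(plan=[{"hand":1,"dp":[0.01,-0.007,0.004],"angular":[-3,1.0,0]},{"hand":1,"dp":[0.025,-0.017,0.01],"angular":[-8,2.8,0]},{"hand":1,"dp":[0.04,-0.027,0.016],"angular":[-13,4.5,0]},{"hand":1,"dp":[0.055,-0.037,0.022],"angular":[-18,6.3,0]},{"hand":1,"dp":[0.066,-0.044,0.027],"angular":[-21.5,7.5,0]}])

```text
time_s: 7.0
ee_pos: [507.5, 177.7, 285.1]
eef_rot: [158.2, -7.3, 92.6]
force: [0.1, 0.2, -2.4]
gripper_width: 31.0
grasp_force: 50.4
```

Emit:
arm_command(plan=[{"hand":1,"dp":[0,0,0],"angular":[0,0,0]},{"hand":1,"dp":[0,0,0],"angular":[0,0,0]},{"hand":1,"dp":[0,0,0],"angular":[0,0,0]},{"hand":1,"dp":[0,0,0],"angular":[0,0,0]},{"hand":1,"dp":[0,0,0],"angular":[0,0,0]}])

```text
time_s: 7.42
ee_pos: [511.0, 176.6, 286.1]
eef_rot: [158.4, -7.4, 92.4]
force: [1.1, -0.7, -1.6]
gripper_width: 31.4
grasp_force: 50.7
```

```bash
python3 -c "
from h import *
print(bot.read_state()['force']);go(tgt(30),QT)"
```

```text
[ 1.07928717 -0.7206743  -1.63215295]
dp(m) [ 0.0075 -0.006   0.0317] ang [-2.09  0.66  0.01]
```

Emit:
arm_command(plan=[{"hand":1,"dp":[0.002,-0.002,0.006],"angular":[-0.6,0.2,0]},{"hand":1,"dp":[0.004,-0.004,0.014],"angular":[-1.2,0.4,0]},{"hand":1,"dp":[0.006,-0.005,0.022],"angular":[-1.7,0.5,0]},{"hand":1,"dp":[0.007,-0.0055,0.028],"angular":[-2.1,0.7,0]},{"hand":1,"dp":[0.0075,-0.006,0.032],"angular":[-2.1,0.7,0]}])

```text
time_s: 7.83
ee_pos: [515.7, 188.6, 254.1]
eef_rot: [156.3, -8.0, 92.7]
force: [-0.4, -0.6, -1.4]
gripper_width: 31.4
grasp_force: 50.8
```

Emit:
arm_command(plan=[{"hand":1,"dp":[0,0,0],"angular":[0,0,0]},{"hand":1,"dp":[0,0,0],"angular":[0,0,0]},{"hand":1,"dp":[0,0,0],"angular":[0,0,0]},{"hand":1,"dp":[0,0,0],"angular":[0,0,0]},{"hand":1,"dp":[0,0,0],"angular":[0,0,0]}])

```text
time_s: 8.25
ee_pos: [515.7, 188.7, 255.3]
eef_rot: [156.2, -8.0, 92.8]
force: [-0.4, 0.3, -2.5]
gripper_width: 31.7
grasp_force: 50.8
```

```bash
python3 - <<'E'
from h import *
print(bot.read_state()['force']);go(tgt(15),QT)
P,Q=st();a=cap('scene');w=cap('wrist');b=cap('top')
f=P+Q.apply([0,0,107.8]);print('face',f,'scene px face',proj(a,f),'mark',proj(a,M),'collar ctr',proj(a,P+Q.apply([0,0,67.8])));print('wrist mark',proj(w,M))
x,y=(int(v) for v in proj(a,M))
cr=lambda c,x,y,ww,h,s:cv2.resize(c['pixels'][y:y+h,x:x+ww],None,fx=s,fy=s,interpolation=cv2.INTER_CUBIC)
A=cr(a,x-50,y-70,100,105,4);W=w['pixels'][:,80:480];print('crop origin',x-50,y-70)
cv2.imwrite('pics/m1.png',np.hstack([A,W])[:,:,::-1])
E
```

```text
[-0.37850558  0.32272181 -2.53841154]
dp(m) [-0.0003  0.0009  0.015 ] ang [ 0.02 -0.02  0.09]
face [558.45058478 204.45212808 157.66641895] scene px face [323.62990274 139.33857775] mark [328.77759486 150.87149759] collar ctr [316.90584876 123.57372715]
wrist mark [283.15245995 197.03318616]
crop origin 278 80
```

View pics/m1.png

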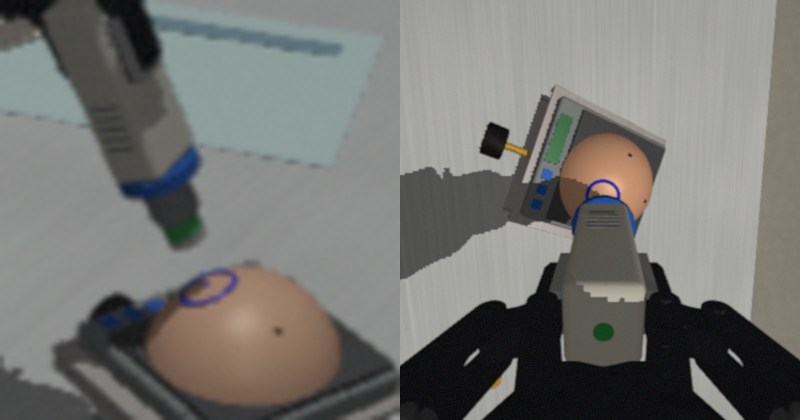

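The scene crop shows the probe face at px (324.3,139.9) and the ring centre at (329.8,151.4). The offset between them is within 0.4 px of the prediction (5.2, 11.5). In the wrist view the ring lies just beyond the collar on the centre line.

Emit:
arm_command(plan=[{"hand":1,"dp":[0,0.0002,0.004],"angular":[0,0,0]},{"hand":1,"dp":[-0.0001,0.0004,0.01],"angular":[0,0,0]},{"hand":1,"dp":[-0.0002,0.0006,0.016],"angular":[0,0,0]},{"hand":1,"dp":[-0.0003,0.0009,0.021],"angular":[0,0,0]},{"hand":1,"dp":[-0.0003,0.0009,0.023],"angular":[0,0,0]}])

```text
time_s: 8.82
ee_pos: [525.3, 191.7, 233.0]
eef_rot: [156.4, -8.0, 92.8]
force: [-0.3, 0.1, -1.4]
gripper_width: 31.5
grasp_force: 50.8
```

Emit:
arm_command(plan=[{"hand":1,"dp":[0,0,0],"angular":[0,0,0]},{"hand":1,"dp":[0,0,0],"angular":[0,0,0]},{"hand":1,"dp":[0,0,0],"angular":[0,0,0]},{"hand":1,"dp":[0,0,0],"angular":[0,0,0]},{"hand":1,"dp":[0,0,0],"angular":[0,0,0]}])

```text
time_s: 9.23
ee_pos: [525.4, 191.8, 234.7]
eef_rot: [156.2, -8.0, 92.8]
force: [0.1, -0.6, -1.8]
gripper_width: 31.7
grasp_force: 50.8
```

```bash
cat >> h.py <<'E'
def avg(n=15):
    F=[];X=[];T=[];E=[]
    for i in range(n):
        c=vision.capture('scene');s=bot.read_state();F.append(s['force']);X.append(s['ee_pos']);T.append(s['wrist_torque']);E.append(R.from_euler('xyz',s['eef_rot'],degrees=True).as_rotvec())
    F=np.array(F);X=np.array(X);Q=R.from_rotvec(np.mean(E,0));P=X.mean(0)
    f=P+Q.apply([0,0,107.8]);v=f-M
    print('t',s['time_s'],'F',F.mean(0).round(2),'sd',F.std(0).round(2),'axial',round(F.mean(0)@N,3),'T',np.mean(T,0).round(3),'P',P.round(2),'sd',X.std(0).round(2))
    print('gap',round(v@N,2),'lateral(tool)',Q.inv().apply(v-(v@N)*N).round(2),'tilt err',np.degrees(np.arccos(min(1,Q.apply([0,0,1])@-N))).round(2))
    return c,P,Q
E
python3 - <<'E'
from h import *
c,P,Q=avg(20)
f=P+Q.apply([0,0,107.8]);print('scene px face',proj(c,f),'mark',proj(c,M))
r=blobs(c,(110,50,40),(165,255,255),(312,140,50,30),10);print([(x[0],x[1],x[2]) for x in r])
g=blobs(c,(40,60,20),(85,255,255),(305,120,50,50),5);print([(x[0],x[1],x[2]) for x in g], proj(c,P+Q.apply([0,0,67.8+29])))
cv2.imwrite('pics/m2.png',cv2.resize(c['pixels'][100:180,280:380],(800,600)[0:2] if 0 else (750,600),interpolation=cv2.INTER_CUBIC)[:,:,::-1])
E
```

```text
t 10.2333 F [-0.08  0.05 -2.01] sd [0.45 0.52 0.51] axial -1.801 T [-0.228  0.6    0.007] P [525.38 191.78 234.42] sd [0.02 0.02 0.09]
gap 6.73 lateral(tool) [ 0.02 -0.46  0.  ] tilt err 0.02
scene px face [327.52738998 148.32786755] mark [328.77759486 150.87149759]
[(29, array([329.34482759, 152.79310345]), array([323, 147,  14,  10], dtype=int32)), (12, array([315.33333333, 156.91666667]), array([312, 155,   7,   4], dtype=int32))]
[(36, array([327.55555556, 146.13888889]), array([323, 143,   9,   7], dtype=int32))] [325.74258865 144.136394  ]
```

View pics/m2.png

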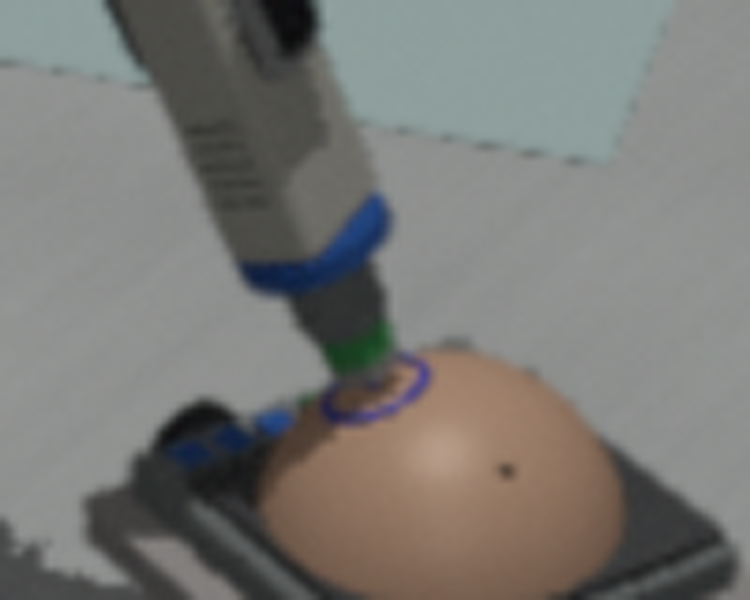

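The scene crop shows the probe just above the ring, with the ring dot at px (330.0,150.7) just right of and below the probe face at (328.1,148.9). Its lateral fit is within about 0.5 mm. I'll check the meter's seat in the jaws from the wrist view's green dot.

```bash
python3 - <<'E'
from h import *
w=cap('wrist');P,Q=st()
g=max(blobs(w,(40,60,20),(85,255,255),(180,250,200,160),10),key=lambda x:x[0]);o,d=ray(w,g[1]);o=Q.inv().apply(o-P);d=Q.inv().apply(d)
print(g[0],g[1],'dot in tool frame at z=-42.2:',o+d*(-42.2-o[2])/d[2])
E
```

```text
317 [282.96529968 331.85488959] dot in tool frame at z=-42.2: [ -0.59256095   1.15379493 -42.2       ]
```

Emit:
arm_command(plan=[{"hand":1,"dp":[0,0.0003,0.0015],"angular":[0,0,0]},{"hand":1,"dp":[0,0.0003,0.003],"angular":[0,0,0]},{"hand":1,"dp":[0,0.0003,0.0045],"angular":[0,0,0]},{"hand":1,"dp":[0,0.0003,0.006],"angular":[0,0,0]},{"hand":1,"dp":[0,0.0003,0.0065],"angular":[0,0,0]}])

```text
time_s: 10.7
ee_pos: [528.3, 192.8, 228.4]
eef_rot: [156.3, -8.0, 92.8]
force: [-0.3, -0.4, -0.9]
gripper_width: 30.9
grasp_force: 50.8
```

```bash
python3 - <<'E'
from h import *
avg(20)
E
```

```text
t 11.7 F [-0.71 -0.3  -0.88] sd [0.47 0.45 0.43] axial -0.471 T [-0.272  0.721 -0.004] P [528.18 192.74 228.59] sd [0.02 0.02 0.06]
gap 0.19 lateral(tool) [ 0.02 -0.25  0.  ] tilt err 0.03
```

Contact is made at 1.3 N axial. Pressing on by about 4.7 mm.

Emit:
arm_command(plan=[{"hand":1,"dp":[0,0,0.001],"angular":[0,0,0]},{"hand":1,"dp":[0,0,0.002],"angular":[0,0,0]},{"hand":1,"dp":[0,0,0.003],"angular":[0,0,0]},{"hand":1,"dp":[0,0,0.004],"angular":[0,0,0]},{"hand":1,"dp":[0,0,0.0046],"angular":[0,0,0]}])

```text
time_s: 12.12
ee_pos: [530.1, 193.4, 224.4]
eef_rot: [156.2, -8.0, 92.8]
force: [-1.9, -1.4, 0.6]
gripper_width: 31.5
grasp_force: 51.0
```

```bash
python3 - <<'E'
from h import *
c,P,Q=avg(40)
g=blobs(c,(40,60,20),(85,255,255),(305,120,50,50),5);print([(x[0],x[1],x[2]) for x in g])
d=c['pixels'][100:180,280:380];cv2.imwrite('pics/m3.png',cv2.resize(d,(750,600),interpolation=cv2.INTER_CUBIC)[:,:,::-1])
E
```

```text
t 14.1167 F [-2.03 -0.75  0.85] sd [0.43 0.45 0.53] axial 1.683 T [-0.33   0.84  -0.009] P [530.04 193.41 224.43] sd [0.02 0.02 0.03]
gap -4.41 lateral(tool) [ 0.03 -0.2   0.  ] tilt err 0.03
[(21, array([328.95238095, 149.47619048]), array([325, 147,   9,   5], dtype=int32))]
```

View pics/m3.png

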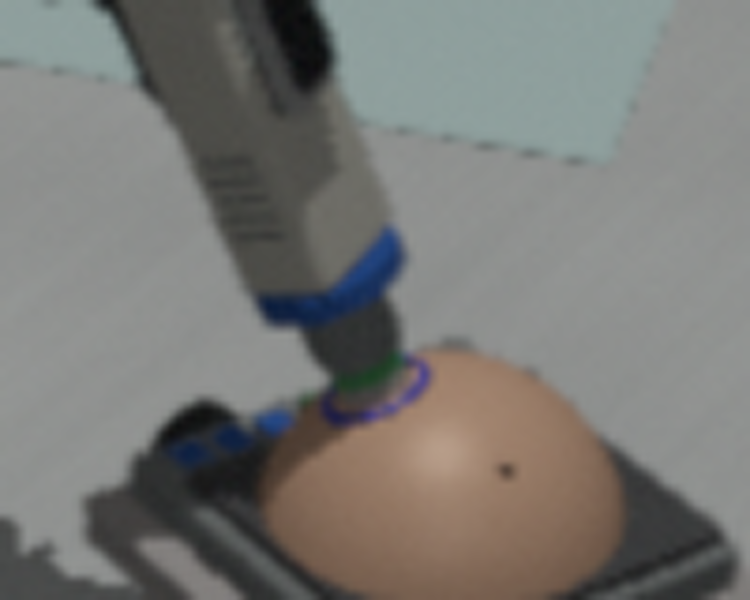

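The scene crop shows the head pressed on the dome inside the ring, with about half of the green band still visible (band at px (329,149.5), ring centre about (329.5,151)). I'll make one numeric check of the centring across the view and then decide.

```bash
python3 - <<'E'
from h import *
c=cap('scene');P,Q=st()
p1,p2=proj(c,P+Q.apply([0,0,67.8])),proj(c,P+Q.apply([0,0,102.]));u=(p2-p1)/np.linalg.norm(p2-p1);n=np.array([-u[1],u[0]])*-1
print('axis dir',u,'px/mm',1/np.linalg.norm(onz(c,p2,130)-onz(c,p2+n,130)),'pred axis perp',p2@n,'pred mark',proj(c,M)@n)
def cen(I,f,box):
    x,y,w,h=box;J=I[y:y+h,x:x+w].astype(float);W=np.clip(f(J),0,None);W[W<.25*W.max()]=0
    yy,xx=np.mgrid[y:y+h,x:x+w];return np.array([(W*xx).sum(),(W*yy).sum()])/W.sum()
s0=cv2.imread('pics/s0.png')[:,:,::-1]
blue=lambda J:J[...,2]-np.maximum(J[...,0],J[...,1])*.8-8
hsv=cv2.cvtColor(s0.copy(),cv2.COLOR_RGB2HSV);m=cv2.inRange(hsv,(105,30,30),(172,255,255));m[:,:321]=0;m[:140]=0;m[165:]=0;m[:,340:]=0
cs,_=cv2.findContours(m,0,1);e=cv2.fitEllipse(max(cs,key=len));print('ring s0',e,np.array(e[0])@n)
dot=cen(s0,lambda J:J[...,2]-.55*J[...,0]-20,(326,148,7,6));print('dot',dot,dot@n)
I=c['pixels'];gr=cen(I,lambda J:J[...,1]-np.maximum(J[...,0],J[...,2])-4,(320,142,20,14));print('green',gr,gr@n)
co=cen(I,lambda J:J[...,2]-J[...,0]-15,(312,126,26,20));print('collar',co,co@n)
E
```

```text
axis dir [0.391646   0.92011598] px/mm 0.37880899761136844 pred axis perp 243.38100412468168 pred mark 243.42529938636434
ring s0 ((329.3973083496094, 151.44752502441406), (7.38715124130249, 15.821395874023438), 67.38845825195312) 243.7699088311512
dot [328.10806051 149.00640359] 243.5397067453085
green [328.66076696 149.68436578] 243.78273959657906
collar [326.50176946 137.19590495] 246.6872672296814
```

```bash
python3 - <<'E'
from h import *
avg(20);print(bot.job_done())
E
```

```text
t 15.1667 F [-2.15 -0.89  0.75] sd [0.52 0.39 0.41] axial 1.658 T [-0.325  0.826 -0.009] P [530.04 193.42 224.43] sd [0.01 0.01 0.01]
gap -4.42 lateral(tool) [ 0.03 -0.2   0.  ] tilt err 0.03
the job is handed in; nothing more can be done
None
```

I handed the job in at about 15 s with the meter still gripped and pressed steadily on the ringed spot, head about half way in (roughly 3.4 N, about 4.8 mm) and tilt within about 0.03° of my estimated surface normal; centring in the ring was checked to well under 1 mm across the scene view and only by the position estimate along its line of sight, and the verdict did not come back.

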